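# Strip the pump and lay its body over

### The arm

A 6-joint arm with a two-finger parallel gripper is mounted at the origin on the work surface. World frame = base frame: x ahead of the robot, y to its left, z up, the work surface at z = 0. Lengths are in m, angles in rad, forces in N, time in s.
With the tool pointing down it reaches from about 0.35 to 0.775 m from the base axis. Payload 5.5 kg.
Tool frame: the origin (TCP) lies on the centre line of the jaws, within the pads' length; the fingertips stand 11 mm ahead of it and the grasp point (between the pads) lies 8 mm behind it; z points along the fingers, y is the line along which they close (so a half turn about z gives the same grasp; the last joint's range is limited). The gripper opens to 85 mm and grips with 20 to 120 N. Pads are 22 mm wide; open, the fingers measure 114 mm over their backs; the gripper's body (76 mm by 85 mm) begins 54 mm behind the grasp point. The pads swing forward as they close: fully open they stand 13 mm farther back than shut.
Start: joints at [-1.242, 0.313, 0.046, 1.304, 0, 1.431], TCP at [0.26, -0.513, 0.242] pointing down, gripper open.
Joint ranges: [-2.76, 2.76], [-0.86, 1.69], [-1.03, 1.26], [-2.2, 2.34], [-1.47, 1.5], [-3.14, 3.14]. Speed limits (rad/s): [2.57, 2.57, 3.14, 3.14, 3.14, 3.14].

### API

Orientations are given as a unit quaternion [w, x, y, z].
In Python, from workcell import get_state, eyes, env gives the robot as it stands.
- The arm moves only by the shell command python3 -m inch 'ROWS' [OPENING] [FORCE]. ROWS is JSON, one flat list of numbers, 4 for each row, row after row: the shift along the tool's x, y, z in cm, then the turn about the tool's z in rad. A call has exactly 5 rows; each row shifts and turns the commanded pose from where the row before left it, along the tool's axes as they then stand; what a row does not reach is not made up. A row lasts 1/12 s, in which the tool goes at most 41.7 mm and 7.16 degrees, less where a joint would pass 70% of its speed; a pose out of reach is approached as far as the arm can. A call is refused whole if a number of a shift passes 4.17 or a number of a turn 0.125, either way. A call with a gripper value outside its range is refused whole. OPENING is the opening, from -1 (shut) to 1 (fully open), set as the call begins (- or left out, the last holds). The fingers move at their own pace and stop on an object; FORCE is the grip in N (left out, the last holds). Time passes only in rows, so rows that do not move let the fingers close, or fill a call up. It gives the time, the measured TCP pose, the force, the opening and the grip force at its end, in the units of the state.
- get_state(): the state, without advancing time (a new reading comes with each control period).
- eyes.read_camera(name): name is "scene" or "side" or "wrist"; returns the picture (420x560x3 uint8, red, green, blue); there is no depth.
- eyes.camera_info(name): a dict with "fovy" (degrees; the focal length in pixels is half the picture's height over the tangent of half this angle, whatever the lens; pixels are square), "cx", "cy" (the principal point, pixels), "xyz" and "orientation" of the camera in the world. Camera axes: x right, y down, z forward; pixel columns grow to the right and rows downward; lengths in m; the calibration is good to about 2 mm. A picture is of the moment at which its call begins: read the wrist's pose just before it. camera_info takes no time and is no camera call; for the wrist camera it gives the pose at the moment of the call.
- env.hand_in(): hands the job in; it is judged then, once.
The state is a dict: "clock": time; "joint_pos": joint angles; "qvel": joint speeds; "tau": joint torques, N m; "tcp_pos": TCP position; "orientation": TCP orientation; "wrist_force": force on the tool from outside, world axes, zero at the start; "ft_torque": the same for the moment, N m; "finger_gap": finger opening in m; "grip_force": force on a finger pad.
Only numpy, scipy, OpenCV 4.12 (cv2) and the standard library are available. Lean on these libraries where they do the work, as an engineer would, in place of code of your own. Each camera call takes 0.05 s, during which the arm holds its last target. There are 200 camera calls.

### The job

Draw the steel plunger straight up out of the blue pump body and stand it upright in the empty bay of the yellow tray: set it down, do not drop it. Then, without lifting the body, push it up to the edge of the wooden board and tip it over that edge onto its side, so that its round port faces up, and push it on until it lies flat and wholly on the board. Leave everything else where it is.

Things in the scene. Friction and masses are not known exactly. Their poses are not given: they have to be found in the camera images.
- pump: loose blue pump body, a box 95 (x) by 100 (y) by 140 mm (z), 0.9 kg, smooth (friction about 0.3). Origin: centre of its underside. It starts standing on the bench, z up, 15 to 38 mm short of the board's near edge, its +x face towards that edge within 7 degrees. Too wide for most grippers. At the end its x points down, its z along the board, its origin about 60 mm above the bench
- port (a point): centre of the round port, flush in the pump body's -x face, 70 mm above its underside: a bright disc of 72 mm with a black hole. A push on this face, level and up to 95 mm above the bench, slides the standing body till its foot meets the board; pushed on 100 mm or more above the bench it then turns over the edge, and falls onto the board past about 45 degrees, still hanging over the edge
- bore (a point): centre of the mouth of the bore in the pump body's top face, 140 mm from its origin along its z. The bore is 42 mm wide and 100 mm deep along z. Two studs of 8 mm stand 15 mm above the top face at the body's x = -36 and +36 mm, so the plunger is best gripped on its two sides towards the body's y
- plunger: loose bright steel plunger, a plain cylinder 40 mm in diameter and 145 mm long, about 0.6 kg, with a thin black seal band; origin at the centre of its lower end, z along it. It starts standing in the bore of the pump body, its lower end 40 mm above the body's underside, its upper 45 mm standing proud
- board: wooden board screwed to the bench, 240 (its x) by 220 (its y) by 12 mm thick; origin at the centre of its underside, on the bench. Its near edge, the stop that the pump body is pushed against and tipped over, is the side at x = -120 mm, and its +x axis points from there on along the board, in the direction of pushing
- yellow_tray: fixed yellow tray, 200 (its x) by 130 (its y) by 45 mm high, walls and floor 4 mm thick; origin at the centre of its underside, on the bench. A wall across the middle (at x = 0) parts it in two bays: the empty one is on the +x side, centred at x = +49 mm, 94 by 122 mm inside; the other holds the cover
- red_tray: fixed red tray of the same size without a middle wall, not to be used; origin at the centre of its underside
- foot_left (a point): corner of the pump body's underside at its x = +47.5, y = +50 mm: an end of the lower edge that meets the board
- foot_right (a point): corner of the pump body's underside at its x = +47.5, y = -50 mm: the other end of that edge
- cover: aluminium pump cover, a disc 72 mm in diameter and 16 mm high, lying in the other bay of the yellow tray; to be left alone
- spanner: steel spanner, 170 mm long, lying in the red tray; to be left alone
- sealant_tub: white tub with an orange lid, 60 mm in diameter and 50 mm high, standing on the far part of the board, 80 mm past the board's centre; to be left alone
- oiler: red oil can, 84 mm in diameter, 175 mm high with its spout, standing beyond the board; to be left alone
- solvent_tin: round tin with a green band and a black screw cap, 66 mm in diameter and 125 mm high, standing at the back right; to be left alone
- mallet: mallet with a wooden handle, 240 mm long, lying at the back left, beyond the tray; to be left alone
There are look-alikes about, which are no part of the job. Leave any orange, pink or purple look-alike of the pump alone.

How it is judged:
On the way, in this order (a step that is already met when the one before it is completed fails the run):
1. the plunger is drawn clear out of the bore while the pump body stays standing (z of plunger in the frame of pump above 0.142 m and angle between pump's own z axis and vertical below 0.1 rad and contact force between the fingers and plunger above 1 N), for 0.1 s.
2. the plunger stands upright and released in the empty bay of the yellow tray, the pump body still standing (x of plunger in the frame of yellow_tray between 0.015 and 0.085 m and y of plunger in the frame of yellow_tray between -0.05 and 0.05 m and height (world z) of plunger below 0.01 m and angle between plunger's own z axis and vertical below 0.06 rad and contact force between the fingers and plunger below 0.1 N and angle between pump's own z axis and vertical below 0.1 rad), for 0.2 s.
3. the standing pump body has been pushed up to the board's edge: both ends of its foot within 6 mm of it (x of each of foot_left, foot_right in the frame of board above -0.126 m and angle between pump's own z axis and vertical below 0.2 rad), for 0.05 s.
4. the pump body has been tipped onto its side on the board, port up (angle between pump's own x axis and vertical above 3.04 rad and height (world z) of pump between 0.053 and 0.066 m), for 0.2 s.
At the end, for the whole second after the job is handed in: The pump body lies at rest flat on the board, port up (within 3.5 degrees), no part of its foot hanging over the board's edges by more than 2 mm; the plunger stands upright (within 3 degrees) and at rest on the floor of the empty bay of the yellow tray (angle between pump's own x axis and vertical above 3.08 rad and height (world z) of pump between 0.055 and 0.064 m and x of each of foot_left, foot_right in the frame of board above -0.122 m and y of foot_left in the frame of board between -0.112 and 0.112 m and y of foot_right in the frame of board between -0.112 and 0.112 m and x of bore in the frame of board below 0.122 m and y of bore in the frame of board between -0.075 and 0.075 m and linear speed of each of pump, plunger below 0.01 m/s and x of plunger in the frame of yellow_tray between 0.015 and 0.085 m and y of plunger in the frame of yellow_tray between -0.05 and 0.05 m and height (world z) of plunger below 0.01 m and angle between plunger's own z axis and vertical below 0.06 rad); the robot touches nothing.
It fails at once if the plunger is let go more than 15 mm above the tray's floor after it has left the bore (z of plunger in the frame of pump above 0.15 m and angle between pump's own z axis and vertical below 0.1 rad and height (world z) of plunger above 0.02 m and contact force between the fingers and plunger below 0.01 N).
It fails at once if the plunger falls over (angle between plunger's own z axis and vertical above 0.6 rad).
It fails at once if the pump body is lifted instead of tipped: the edge of its foot rises more than 60 mm above the bench (height (world z) of any of foot_left, foot_right above 0.06 m).
It fails at once if a thing that should be left alone is moved more than 20 mm (distance of any of cover, spanner, sealant_tub, oiler, solvent_tin, mallet from where it was at the start of the episode above 0.02 m).
It also fails if it takes over 69 s, if anything falls off the work surface, if the arm or the gripper's body presses on something with over 40 N, if the wrist force passes 120 N, or if a joint passes its speed limit or range.

## Working session

There is one attempt and no reset: what is moved stays moved. The work goes in short steps, Python scripts to look and compute and a shell command to move; the robot and the scene stay as the last step left them, time stands still between calls to the robot, and variables do not carry over. Pictures are saved under pics/ and viewed, at most 10 in all, crops included, and the job is handed in when it is done.

```bash
ls; mkdir -p pics; cat > h.py <<'E'
import numpy as np,cv2
from scipy.spatial.transform import Rotation as R
from workcell import get_state,eyes,env
def snap(n,f):
    i=eyes.camera_info(n); im=eyes.read_camera(n)[:,:,::-1].copy(); cv2.imwrite('pics/'+f,im); return i,im
def rot(q): return R.from_quat([q[1],q[2],q[3],q[0]]).as_matrix()
def ray(i,u,v,z):
    f=210/np.tan(np.radians(i['fovy'])/2)
    d=rot(i['orientation'])@np.array([(u-i['cx'])/f,(v-i['cy'])/f,1]); o=np.array(i['xyz']); return o+d*(z-o[2])/d[2]
def proj(i,p):
    f=210/np.tan(np.radians(i['fovy'])/2)
    c=rot(i['orientation']).T@(np.array(p)-np.array(i['xyz'])); return c[:2]/c[2]*f+[i['cx'],i['cy']]
E
python3 - <<'E'
from h import *
for n in('scene','side'):
    i,im=snap(n,n+'0.png');print(n,i)
a=cv2.imread('pics/scene0.png');b=cv2.imread('pics/side0.png')
cv2.imwrite('pics/both.png',np.hstack([a,b])[:, :])
print(get_state())
E
```

```text
pics
scene {'fovy': 52.23356692036037, 'cx': 283.2502039736281, 'cy': 213.7871410263717, 'xyz': array([1.06596452, 0.08983218, 1.14817185]), 'orientation': array([-0.16103688,  0.59341989,  0.76035242, -0.20924663])}
side {'fovy': 49.966042037837425, 'cx': 274.8636609427053, 'cy': 204.23766391500357, 'xyz': array([ 0.3062281 , -0.52291336,  1.52070748]), 'orientation': array([-0.16258965,  0.97239631, -0.16543318,  0.02533546])}
{'clock': 0.1, 'joint_pos': array([-1.24159977e+00,  3.13959473e-01,  4.50959596e-02,  1.30362375e+00,
       -1.08023010e-06,  1.43121734e+00]), 'qvel': array([ 0.00256213, -0.00127107,  0.0014675 ,  0.0001921 , -0.00105377,
        0.00161818]), 'tau': array([ 1.34111739e-03, -4.81727672e+01,  2.99243224e+01,  1.27678344e-02,
       -1.59342875e-05,  2.39280058e-05]), 'tcp_pos': array([ 0.25963818, -0.51254358,  0.24147998]), 'orientation': array([-8.41621741e-04,  9.72656365e-01,  2.32247457e-01, -8.05756304e-05]), 'wrist_force': array([-0.48373946,  0.14375645,  0.21384478]), 'ft_torque': array([ 0.03247794, -0.00012937, -0.0599639 ]), 'grip_force': 0.0, 'finger_gap': 0.08524605697174348}
```

View pics/scene0.png

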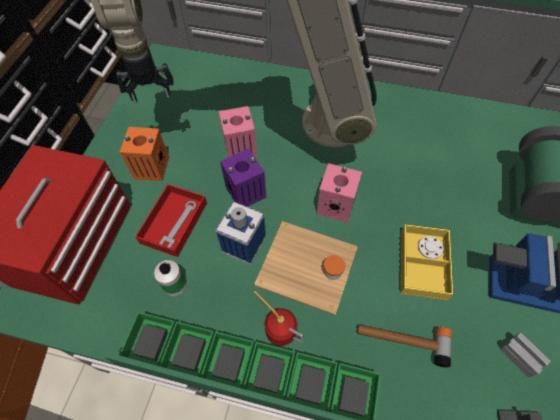

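View pics/side0.png

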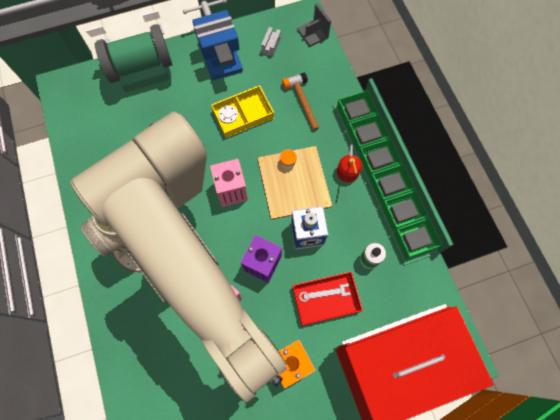

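The candidates for the pump in the scene picture are:
- blue with a steel plunger at (241,230)
- purple at (244,177)
- pink at (238,132) and (340,192)
- orange at (145,153)

I choose the blue one at (241,230), which is (310,226) in the side picture. The board centre is at about (307,265), the yellow tray at (427,262) with its empty bay on the lower side, and the tub at (333,265). Next I check close crops.

```bash
python3 - <<'E'
from h import *
a=cv2.imread('pics/scene0.png')[190:320,200:370];b=cv2.imread('pics/side0.png')[80:255,205:345]
cv2.imwrite('pics/c1.png',cv2.resize(a,None,fx=4.6,fy=4.6,interpolation=2))
cv2.imwrite('pics/c2.png',cv2.resize(b,None,fx=3.4,fy=3.4,interpolation=2))
E
```

```text
(no output)
```

View pics/c1.png

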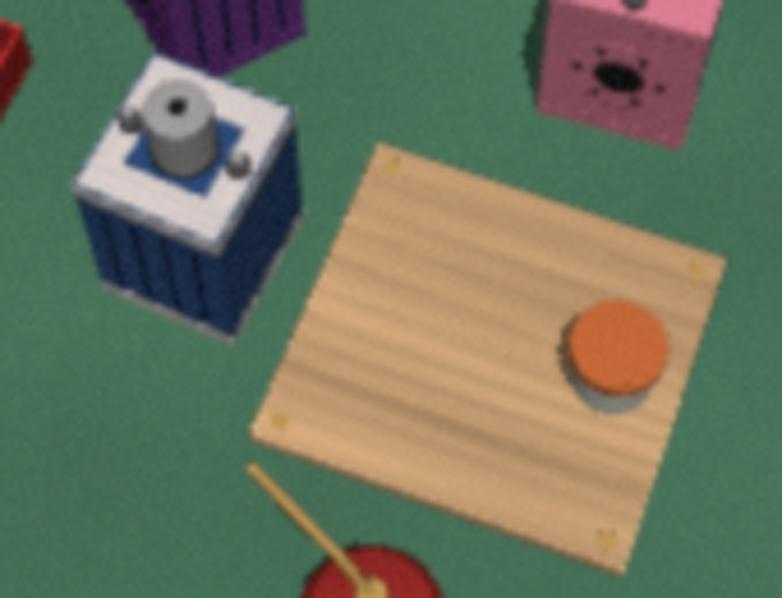

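View pics/c2.png

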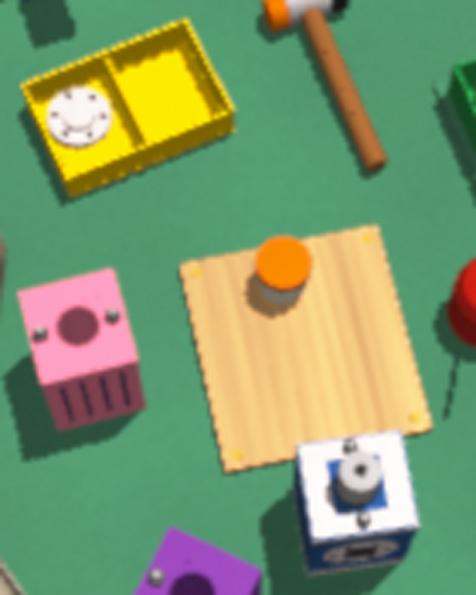

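```bash
python3 - <<'E'
from h import *
np.set_printoptions(precision=4,suppress=True)
S=eyes.camera_info('scene');D=eyes.camera_info('side')
s=lambda x,y,z:ray(S,(x+.5)/4.6-.5+200,(y+.5)/4.6-.5+190,z)
d=lambda x,y,z:ray(D,(x+.5)/3.4-.5+205,(y+.5)/3.4-.5+80,z)
print('board S',[s(x,y,.012)[:2] for x,y in((378,145),(250,437),(725,258),(623,573))])
print('board D',[d(x,y,.012)[:2] for x,y in((226,471),(430,430),(182,265),(378,227))])
print('pump S',[s(x,y,.14)[:2] for x,y in((155,57),(77,185),(293,110),(220,250))])
print('pump D',[d(x,y,.14)[:2] for x,y in((305,543),(417,525),(297,447),(401,433))])
print('footS',[s(x,y,0)[:2] for x,y in((300,215),(233,338),(100,285))])
print('pl',s(178,108,.185),d(359,469,.185))
print('tray D',[d(x,y,.045)[:2] for x,y in((22,85),(187,20),(234,107),(68,172))], 'midwall',[d(x,y,.045)[:2] for x,y in((106,62),)])
print('tray S',[ray(S,x,y,.045)[:2] for x,y in((404,227),(451,227),(452,292),(402,291))])
E
```

```text
board S [array([ 0.4411, -0.0759]), array([ 0.6588, -0.1014]), array([0.4681, 0.1605]), array([0.687, 0.135])]
board D [array([ 0.4412, -0.0763]), array([ 0.6558, -0.1044]), array([0.4726, 0.1593]), array([0.6883, 0.1314])]
pump S [array([ 0.4848, -0.2031]), array([ 0.5798, -0.2207]), array([ 0.5005, -0.1122]), array([ 0.6002, -0.1279])]
pump D [array([ 0.476 , -0.2045]), array([ 0.5803, -0.2228]), array([ 0.501, -0.114]), array([ 0.599 , -0.1336])]
footS [array([ 0.4982, -0.1144]), array([ 0.5932, -0.1323]), array([ 0.5783, -0.2259])]
pl [ 0.5403 -0.167   0.185 ] [ 0.5408 -0.1659  0.185 ]
tray D [array([0.3718, 0.4091]), array([0.57  , 0.4275]), array([0.5832, 0.3053]), array([0.3879, 0.2895])] midwall [array([0.4681, 0.4061])]
tray S [array([0.3917, 0.2819]), array([0.3583, 0.4156]), array([0.5613, 0.4283]), array([0.5912, 0.2973])]
```

The plunger top is at about (0.5405, -0.1665), and the pump's yaw is about 1.39. The board's centre is at (0.565, 0.028) with its yaw at 1.449. The gap to the board's edge is about 28 mm. Turning the tool first.

```bash
cat >> h.py <<'E'
def need(x,y,z,yaw):
    s=get_state();M=rot(s['orientation']);w=np.array([x,y,z])-s['tcp_pos']
    cy=np.arctan2(M[1,0],M[0,0]); print('shift cm',np.round(M.T@w*100,2),'turn',round(float(-(((yaw-cy)+np.pi)%(2*np.pi)-np.pi)),3),'tilt',np.round(M[:2,2],4),'tcp',np.round(s['tcp_pos'],4),'yaw',round(float(cy),3),'F',np.round(s['wrist_force'],1),'t',s['clock'])
E
python3 -m inch '[0,0,0,-0.12, 0,0,0,-0.12, 0,0,0,-0.12, 0,0,0,-0.12, 0,0,0,-0.12]' 1 40
python3 -m inch '[0,0,0,-0.12, 0,0,0,-0.12, 0,0,0,-0.08, 0,0,0,0, 0,0,0,0]'
python3 -c "
from h import *
need(.5405,-.1665,.29,1.39)"
```

```text
clock: 0.52
tcp_pos: [0.2597, -0.5127, 0.2418]
orientation: [-0.001, 0.859, 0.512, 0.0]
wrist_force: [-0.1, 0.6, -0.2]
finger_gap: 0.0855
grip_force: 0.0
clock: 0.93
tcp_pos: [0.2597, -0.5128, 0.2419]
orientation: [-0.0, 0.769, 0.639, 0.0]
wrist_force: [0.0, -0.6, -0.1]
finger_gap: 0.0855
grip_force: 0.0
shift cm [39.2  21.25 -4.79] turn -0.004 tilt [-0.0003  0.0007] tcp [ 0.2597 -0.5128  0.2419] yaw 1.386 F [ 0.  -0.6 -0.1] t 0.9333
```

```bash

python3 -m inch '[2.6,1.4,-0.8,0, 2.6,1.4,-0.8,0, 2.6,1.4,-0.8,0, 2.6,1.4,-0.8,0, 2.6,1.4,-0.8,0]' >/dev/null
python3 -m inch '[2.6,1.4,-0.8,0, 2.6,1.4,0,0, 2.6,1.4,0,0, 2.6,1.4,0,0, 2.6,1.4,0,0]' >/dev/null
python3 -m inch '[2.6,1.4,0,0, 2.6,1.4,0,0, 2.6,1.4,0,0, 0,0,0,0, 0,0,0,0]'
python3 -c "
from h import *
need(.5405,-.1665,.29,1.39)
i,im=snap('wrist','w1.png');print(i)
for p in([.5405,-.1665,.185],[.5405,-.1665,.14]):print(proj(i,p))"
```

```text
clock: 2.18
tcp_pos: [0.5006, -0.2123, 0.29]
orientation: [-0.0, 0.768, 0.64, -0.0]
wrist_force: [-0.1, 0.0, -0.0]
finger_gap: 0.0853
grip_force: 0.0
shift cm [5.22 3.11 0.  ] turn 0.0 tilt [-0.0005 -0.0001] tcp [ 0.5006 -0.2123  0.29  ] yaw 1.39 F [-0.1  0.  -0. ] t 2.1833
{'fovy': 65.99745760449596, 'cx': 278.28532732394643, 'cy': 212.51103076317548, 'xyz': array([ 0.51517122, -0.13264209,  0.42174905]), 'orientation': array([ 0.15692377,  0.9834893 , -0.08894252, -0.01459332])}
[321.39516416 148.43083812]
[314.77357474 141.96401613]
```

View pics/w1.png

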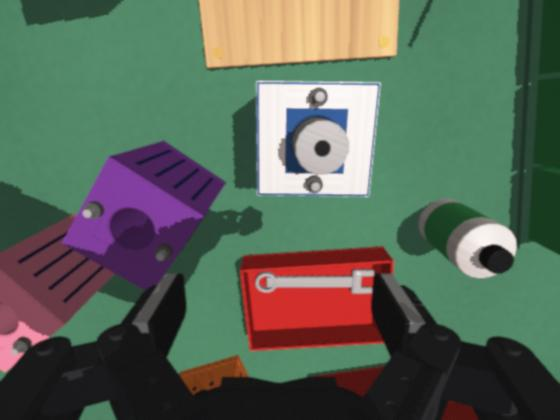

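The wrist view shows the plunger top at (322,148), against a predicted (321,148). The pump's top corners are at (257,82), (380,84), (371,196) and (257,195). The position is confirmed.

```bash

python3 - <<'E'
from h import *
i=eyes.camera_info('wrist')
c=[ray(i,u,v,.14)[:2] for u,v in((257,82),(380,84),(371,196),(257,195))];print(np.round(c,4),np.mean(c,0))
for a,b in((0,1),(3,2)):
    d=c[b]-c[a];print(np.arctan2(d[1],d[0])+np.pi/2)
c=[ray(i,u,v,.012)[:2] for u,v in((207,68),(396,55))];d=c[1]-c[0];print(c,np.arctan2(d[1],d[0])+np.pi/2)
E
python3 -m inch '[2.6,1.55,0,0, 2.6,1.55,0,0, 0,0,2.5,0, 0,0,2.5,0, 0,0,0,0]' >/dev/null
python3 -m inch '[0,0,2.5,0, 0,0,2.5,0, 0,0,2,0, 0,0,1,0, 0,0,0,0]' 
python3 -c "
from h import *
need(.5405,-.1665,.16,1.39)"
```

```text
[[ 0.501  -0.1118]
 [ 0.5988 -0.1313]
 [ 0.5829 -0.224 ]
 [ 0.4819 -0.2045]] [ 0.54113162 -0.16789304]
1.3738220997372894
1.380162677763641
[array([ 0.44052902, -0.07656806]), array([ 0.65765263, -0.10255516])] 1.4516749100107973
clock: 3.07
tcp_pos: [0.5382, -0.1685, 0.1587]
orientation: [-0.002, 0.769, 0.639, -0.001]
wrist_force: [0.2, -0.8, -0.6]
finger_gap: 0.0852
grip_force: 0.0
shift cm [ 0.24  0.19 -0.13] turn -0.003 tilt [-0.0036  0.0015] tcp [ 0.5382 -0.1685  0.1587] yaw 1.387 F [ 0.2 -0.8 -0.6] t 3.0667
```

Close the fingers, then lift slowly.

```bash

python3 -m inch '[0.2,0.2,0,0, 0,0,0,0, 0,0,0,0, 0,0,0,0, 0,0,0,0]' -1 60 >/dev/null
python3 -m inch '[0,0,0,0, 0,0,0,0, 0,0,0,0, 0,0,0,0, 0,0,0,0]'
python3 -m inch '[0,0,-0.5,0, 0,0,-0.5,0, 0,0,-0.5,0, 0,0,-0.5,0, 0,0,0,0]'
python3 -c "
from h import *
need(.5405,-.1665,.16,1.39)"
```

```text
clock: 3.9
tcp_pos: [0.5424, -0.1666, 0.162]
orientation: [0.001, 0.768, 0.64, 0.0]
wrist_force: [-1.3, 0.7, 5.3]
finger_gap: 0.0387
grip_force: 59.7
clock: 4.32
tcp_pos: [0.5427, -0.1665, 0.1814]
orientation: [0.001, 0.768, 0.64, 0.0]
wrist_force: [-0.7, 0.8, -5.2]
finger_gap: 0.0384
grip_force: 60.9
shift cm [-0.03 -0.22  2.14] turn -0.001 tilt [ 0.0012 -0.0006] tcp [ 0.5427 -0.1665  0.1814] yaw 1.389 F [-0.7  0.8 -5.2] t 4.3167
```

```bash

python3 -m inch '[0,0,-1,0, 0,0,-1,0, 0,0,-1,0, 0,0,-1,0, 0,0,-1,0]' >/dev/null
python3 -m inch '[0,0,-1,0, 0,0,-1,0, 0,0,-1,0, 0,0,-1,0, 0,0,-1,0]' 
python3 -m inch '[0,0,-1.4,0, 0,0,-1.4,0, 0,0,-1.4,0, 0,0,0,0, 0,0,0,0]' 
python3 - <<'E'
from h import *
i,im=snap('scene','s1.png')
cv2.imwrite('pics/s1c.png',cv2.resize(im[150:310,190:480],None,fx=2.7,fy=2.7,interpolation=2))
need(.5405,-.1665,.33,1.39)
E
```

```text
clock: 5.15
tcp_pos: [0.5421, -0.1664, 0.2813]
orientation: [0.0, 0.768, 0.64, -0.0]
wrist_force: [-0.0, -0.4, -5.6]
finger_gap: 0.0385
grip_force: 61.4
clock: 5.57
tcp_pos: [0.5427, -0.1666, 0.3232]
orientation: [0.001, 0.768, 0.64, 0.0]
wrist_force: [0.7, -0.5, -5.7]
finger_gap: 0.0386
grip_force: 61.9
shift cm [-0.04 -0.17 -0.79] turn -0.001 tilt [ 0.     -0.0001] tcp [ 0.5423 -0.1664  0.3221] yaw 1.389 F [-0.2  0.2 -6.4] t 5.6167
```

View pics/s1c.png

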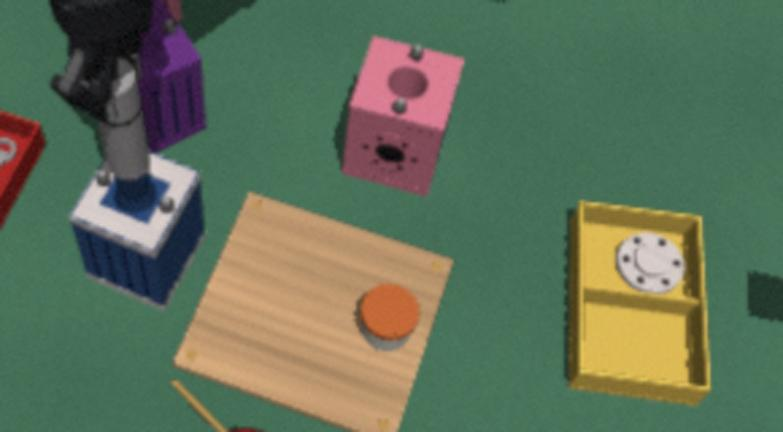

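The plunger hangs straight and clear above the body. The tray rim corners in the crop are (580,203), (702,215), (709,387) and (572,374), and the middle wall runs from (580,290) to (703,303).

```bash

python3 - <<'E'
from h import *
i=eyes.camera_info('scene')
s=lambda x,y:ray(i,(x+.5)/2.7-.5+190,(y+.5)/2.7-.5+150,.045)[:2]
c=[s(*p) for p in((580,203),(702,215),(709,387),(572,374))];print(np.round(c,4),np.mean(c,0))
m=[s(580,290),s(703,303)];print(np.round(m,4),np.mean(m,0))
ctr=(np.mean(c,0)+np.mean(m,0))/2
x=(c[2]+c[3]-c[0]-c[1]);x/=np.linalg.norm(x);t=ctr+.049*x;print(x,t,np.mean([m[0],m[1],c[2],c[3]],0))
need(t[0],t[1],.322,1.39)
E
```

```text
[[0.3841 0.2826]
 [0.3671 0.4122]
 [0.5641 0.4292]
 [0.5835 0.2952]] [0.47469518 0.35480737]
[[0.4886 0.2934]
 [0.4726 0.4187]] [0.48060677 0.35602937]
[0.99722056 0.07450612] [0.52651478 0.35906917] [0.52719084 0.35911968]
shift cm [ 51.4  -11.06   0.  ] turn -0.001 tilt [ 0.     -0.0001] tcp [ 0.5423 -0.1664  0.3221] yaw 1.389 F [-0.2  0.2 -6.4] t 5.6167
```

```bash

for k in 1 2; do :; done
python3 -m inch '[1,-0.2,0,0, 2,-0.4,0,0, 2.6,-0.56,0,0, 2.6,-0.56,0,0, 2.6,-0.56,0,0]' >/dev/null
python3 -m inch '[2.6,-0.56,0,0, 2.6,-0.56,0,0, 2.6,-0.56,0,0, 2.6,-0.56,0,0, 2.6,-0.56,0,0]' >/dev/null
python3 -m inch '[2.6,-0.56,0,0, 2.6,-0.56,0,0, 2.6,-0.56,0,0, 2.6,-0.56,0,0, 2.6,-0.56,0,0]' >/dev/null
python3 -m inch '[2.6,-0.56,0,0, 2.6,-0.56,0,0, 2.6,-0.56,0,0, 2.4,-0.5,0,0, 1.8,-0.4,0,0]' >/dev/null
python3 -m inch '[1,-0.2,0,0, 0,0,0,0, 0,0,0,0, 0,0,0,0, 0,0,0,0]' 
python3 -c "
from h import *
need(.527,.360,.126,1.39)"
```

```text
clock: 7.7
tcp_pos: [0.5275, 0.3416, 0.3222]
orientation: [0.0, 0.769, 0.639, -0.0]
wrist_force: [0.4, 0.4, -5.7]
finger_gap: 0.0383
grip_force: 61.5
shift cm [ 1.82 -0.38 19.62] turn -0.002 tilt [-0.0003 -0.0006] tcp [0.5275 0.3416 0.3222] yaw 1.388 F [ 0.4  0.4 -5.7] t 7.7
```

```bash

python3 -m inch '[0.9,-0.2,1,0, 0.9,-0.2,2,0, 0,0,2,0, 0,0,2,0, 0,0,2,0]' >/dev/null
python3 -m inch '[0,0,2,0, 0,0,2,0, 0,0,2,0, 0,0,1.5,0, 0,0,1,0]' >/dev/null
python3 -m inch '[0,0,0.5,0, 0,0,0.3,0, 0,0,0.2,0, 0,0,0,0, 0,0,0,0]' 
python3 -m inch '[0,0,0.2,0, 0,0,0.2,0, 0,0,0.1,0, 0,0,0.1,0, 0,0,0,0]' 
python3 -c "
from h import *
need(.527,.360,.126,1.39)"
```

```text
clock: 8.95
tcp_pos: [0.5274, 0.3614, 0.1382]
orientation: [0.0, 0.768, 0.64, 0.001]
wrist_force: [-0.2, -0.2, -5.2]
finger_gap: 0.0387
grip_force: 61.7
clock: 9.37
tcp_pos: [0.5267, 0.361, 0.131]
orientation: [-0.0, 0.768, 0.64, -0.0]
wrist_force: [0.2, 0.5, -6.3]
finger_gap: 0.0384
grip_force: 61.7
shift cm [-0.1   0.05  0.5 ] turn -0.001 tilt [-0.0003 -0.0002] tcp [0.5267 0.361  0.131 ] yaw 1.389 F [ 0.2  0.5 -6.3] t 9.3667
```

```bash

python3 -m inch '[0,0,0.1,0, 0,0,0.1,0, 0,0,0.1,0, 0,0,0,0, 0,0,0,0]' | grep -E 'tcp|wrist'
python3 -m inch '[0,0,0.1,0, 0,0,0,0, 0,0,0.1,0, 0,0,0,0, 0,0,0,0]' | grep -E 'tcp|wrist'
```

```text
tcp_pos: [0.5268, 0.361, 0.1281]
wrist_force: [-0.5, 0.0, -5.7]
tcp_pos: [0.5268, 0.3611, 0.1262]
wrist_force: [0.7, 0.4, -6.7]
```

```bash

python3 -m inch '[0,0,0.1,0, 0,0,0,0, 0,0,0,0, 0,0,0,0, 0,0,0,0]' | grep -E 'tcp|wrist'
python3 -m inch '[0,0,0.1,0, 0,0,0,0, 0,0,0,0, 0,0,0,0, 0,0,0,0]' | grep -E 'tcp|wrist'
```

```text
tcp_pos: [0.5269, 0.3613, 0.1261]
wrist_force: [-2.3, -1.2, 4.1]
tcp_pos: [0.527, 0.3615, 0.126]
wrist_force: [-3.9, -0.8, 8.2]
```

Touched down (force reversed). Release.

```bash

python3 -m inch '[0,0,0,0, 0,0,0,0, 0,0,0,0, 0,0,0,0, 0,0,0,0]' 0.7 | tail -2
python3 -m inch '[0,0,0,0, 0,0,0,0, 0,0,0,0, 0,0,0,0, 0,0,0,0]' 1|tail -2
python3 -m inch '[0,0,-1,0, 0,0,-2,0, 0,0,-3,0, 0,0,-3,0, 0,0,-3,0]' >/dev/null
python3 -m inch '[0,0,-3,0, 0,0,-3,0, 0,0,0,0, 0,0,0,0, 0,0,0,0]' 
python3 - <<'E'
from h import *
i,im=snap('side','d1.png')
cv2.imwrite('pics/d1c.png',cv2.resize(im[70:270,190:390],None,fx=3,fy=3,interpolation=2))
print(proj(i,[.527,.3615,.004]),proj(i,[.527,.3615,.149]))
# start of push
p=np.array([.541,-.167]);u=np.array([np.cos(1.39),np.sin(1.39)])
t=p-u*(.0475+.06);print(t);need(t[0],t[1],.30,1.39)
E
```

```text
finger_gap: 0.0727
grip_force: 0.0
finger_gap: 0.0855
grip_force: 0.0
clock: 12.7
tcp_pos: [0.5268, 0.3611, 0.3043]
orientation: [0.0, 0.768, 0.64, 0.0]
wrist_force: [0.6, 0.1, 0.0]
finger_gap: 0.0852
grip_force: 0.0
[254.91166621 108.82440639] [253.00766632  87.28632334]
[ 0.5216701  -0.27274784]
shift cm [-62.4   11.     0.39] turn -0.001 tilt [-0.0014 -0.0008] tcp [0.5264 0.3609 0.3033] yaw 1.389 F [ 0.7 -0.5 -0.5] t 12.75
```

View pics/d1c.png

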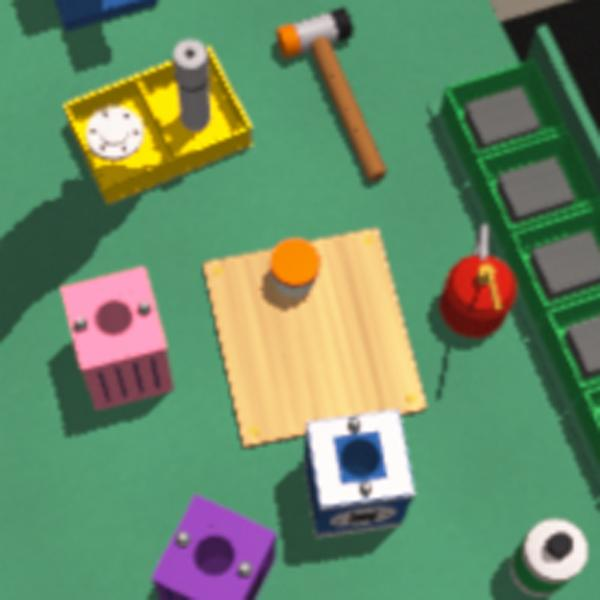

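The plunger stands upright in the empty bay with its top at crop (190,52), and the body is still standing. Moving behind the pump, above it.

```bash

R='-2.6,0.49,0,0'
python3 -m inch '[-1.3,0.24,0,0, -2.6,0.49,0,0, -2.6,0.49,0,0, -2.6,0.49,0,0, -2.6,0.49,0,0]' 0 >/dev/null
python3 -m inch '[-2.6,0.49,0,0, -2.6,0.49,0,0, -2.6,0.49,0,0, -2.6,0.49,0,0, -2.6,0.49,0,0]' >/dev/null
python3 -m inch '[-2.6,0.49,0,0, -2.6,0.49,0,0, -2.6,0.49,0,0, -2.6,0.49,0,0, -2.6,0.49,0,0]' >/dev/null
python3 -m inch '[-2.6,0.49,0,0, -2.6,0.49,0,0, -2.6,0.49,0,0, -2.6,0.49,0,0, -2.6,0.49,0,0]' >/dev/null
python3 -m inch '[-2.6,0.49,0,0, -2.6,0.49,0,0, -2.6,0.49,0,0, -1.3,0.24,0,0, 0,0,0,0]' 
python3 -c "
from h import *
need(.528,-.274,.101,1.45)"
```

```text
clock: 14.83
tcp_pos: [0.5281, -0.2501, 0.3026]
orientation: [-0.001, 0.77, 0.638, -0.001]
wrist_force: [-0.0, 0.3, 0.2]
finger_gap: 0.0428
grip_force: 0.0
shift cm [-2.36  0.48 20.16] turn -0.065 tilt [-0.0024  0.0007] tcp [ 0.5281 -0.2501  0.3026] yaw 1.385 F [-0.   0.3  0.2] t 14.8333
```

```bash

python3 -m inch '[-1.2,0.24,0,-0.06, -1.2,0.24,0,0, 0,0,1.4,0, 0,0,2.5,0, 0,0,2.5,0]' >/dev/null
python3 -m inch '[0,0,2.5,0, 0,0,2.5,0, 0,0,2.5,0, 0,0,2.5,0, 0,0,2.2,0]' >/dev/null
python3 -m inch '[0,0,1.4,0, 0,0,0,0, 0,0,0,0, 0,0,0,0, 0,0,0,0]' 
python3 - <<'E'
from h import *
need(.5374,-.1963,.101,1.45)
i,im=snap('wrist','w2.png')
E
```

```text
clock: 16.08
tcp_pos: [0.5314, -0.2723, 0.1059]
orientation: [0.001, 0.749, 0.663, 0.0]
wrist_force: [0.4, -0.4, -1.0]
finger_gap: 0.0425
grip_force: 0.0
shift cm [ 7.61 -0.33  0.48] turn -0.001 tilt [ 0.0022 -0.0015] tcp [ 0.5314 -0.2723  0.1059] yaw 1.449 F [ 0.4 -0.4 -1. ] t 16.0833
```

View pics/w2.png

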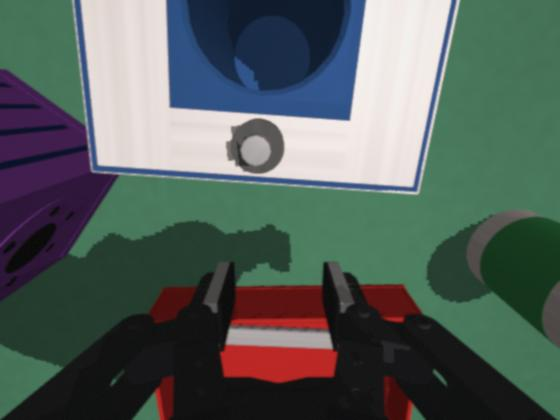

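The view shows the near face edge from (92,170) to (418,190), with the fingers clear of everything. Advancing.

```bash

python3 -m inch '[1,-0.1,0.3,0, 1,-0.1,0,0, 1,-0.1,0,0, 1,0,0,0, 0,0,0,0]' |grep -E 'tcp|wrist'
python3 -m inch '[0.4,0,0,0, 0.4,0,0,0, 0.4,0,0,0, 0.4,0,0,0, 0.4,0,0,0]' |grep -E 'tcp|wrist'
python3 -c "
from h import *
need(.5374,-.1963,.101,1.45)"
```

```text
tcp_pos: [0.5323, -0.2293, 0.1015]
wrist_force: [-0.1, -0.5, 0.1]
tcp_pos: [0.5349, -0.2124, 0.1016]
wrist_force: [0.2, -4.7, -0.1]
shift cm [1.63 0.05 0.06] turn -0.002 tilt [ 0.0003 -0.0014] tcp [ 0.5349 -0.2124  0.1016] yaw 1.448 F [ 0.2 -4.7 -0.1] t 16.9667
```

```bash

python3 -m inch '[0.3,0,0,0, 0.3,0,0,0, 0.3,0,0,0, 0.2,0,0,0, 0,0,0,0]' |grep -E 'tcp|wrist'
python3 -m inch '[0.2,0,0,0, 0.1,0,0,0, 0.1,0,0,0, 0.1,0,0,0, 0,0,0,0]' |grep -E 'tcp|wrist'
python3 - <<'E'
from h import *
need(.5374,-.1963,.101,1.45)
i,a=snap('scene','s2.png');i,b=snap('side','d2.png')
a=cv2.resize(a[190:310,200:300],None,fx=4.6,fy=4.6,interpolation=2);b=cv2.resize(b[170:290,250:330],None,fx=4.6,fy=4.6,interpolation=2)
cv2.imwrite('pics/sd2.png',np.hstack([a,b])[:, :800]);print(a.shape,b.shape)
E
```

```text
tcp_pos: [0.5361, -0.2005, 0.1012]
wrist_force: [-0.1, -3.5, 0.1]
tcp_pos: [0.5367, -0.1958, 0.1013]
wrist_force: [-1.1, -3.9, 0.4]
shift cm [-0.04  0.08  0.03] turn -0.001 tilt [-0.      0.0001] tcp [ 0.5367 -0.1958  0.1013] yaw 1.449 F [-1.1 -3.9  0.4] t 17.8
(552, 460, 3) (552, 368, 3)
```

View pics/sd2.png

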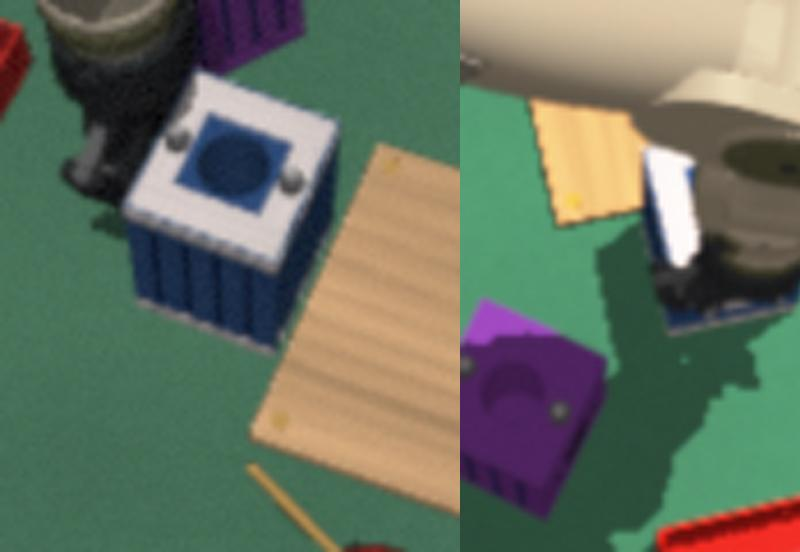

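The body is parallel to the edge and its foot corner is at (277,350), a few millimetres short of the board. I'll push on gently.

```bash

for k in 1; do python3 -m inch '[0.1,0,0,0, 0.1,0,0,0, 0.1,0,0,0, 0,0,0,0, 0,0,0,0]' |grep -E 'tcp|wrist'; done
python3 -m inch '[0.1,0,0,0, 0.1,0,0,0, 0.1,0,0,0, 0,0,0,0, 0,0,0,0]' |grep -E 'tcp|wrist'
python3 -m inch '[0.1,0,0,0, 0.1,0,0,0, 0.1,0,0,0, 0,0,0,0, 0,0,0,0]' |grep -E 'tcp|wrist'
```

```text
tcp_pos: [0.537, -0.1929, 0.1012]
wrist_force: [-0.3, -3.5, 0.3]
tcp_pos: [0.5374, -0.1899, 0.1012]
wrist_force: [0.0, -4.1, 0.4]
tcp_pos: [0.5377, -0.1886, 0.102]
wrist_force: [-2.1, -9.0, 3.2]
```

The force rises to 9 N with the y position stopped, so the foot is at the edge. I hold there, then back off, rise and tip at a greater height.

```bash

python3 -m inch '[0.1,0,0,0, 0.1,0,0,0, 0,0,0,0, 0,0,0,0, 0,0,0,0]' |grep -E 'tcp|wrist'
python3 -m inch '[-0.5,0,0,0, -0.3,0,0,0, 0,0,-1.4,0, 0,0,-1.4,0, 0,0,0,0]' |grep -E 'tcp|wrist'
python3 - <<'E'
from h import *
i,a=snap('scene','s3.png');need(.5374,-.1963,.13,1.45)
cv2.imwrite('pics/s3c.png',cv2.resize(a[190:310,200:330],None,fx=5,fy=5,interpolation=2))
E
```

```text
tcp_pos: [0.538, -0.1878, 0.1026]
wrist_force: [-3.7, -10.4, 6.4]
tcp_pos: [0.5378, -0.1934, 0.1311]
wrist_force: [-1.0, -5.0, 1.9]
shift cm [-0.27 -0.01  0.03] turn -0.001 tilt [ 0.0018 -0.0017] tcp [ 0.5378 -0.1937  0.1303] yaw 1.449 F [-0.3 -4.9  2.9] t 20.0333
```

View pics/s3c.png

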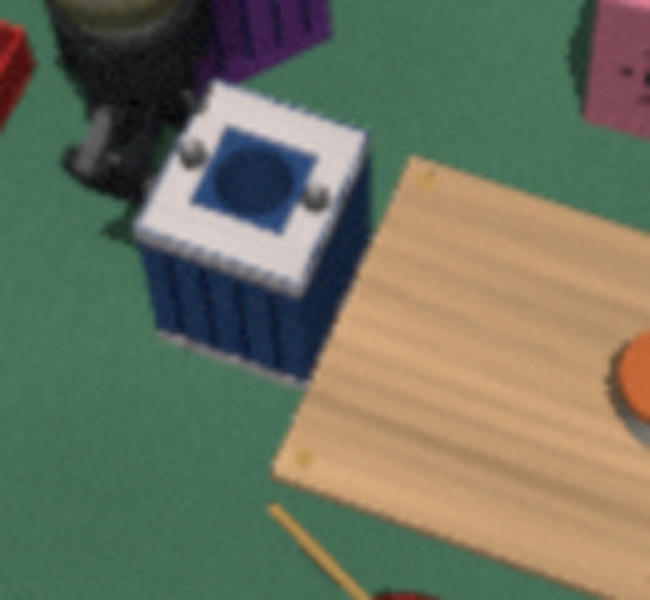

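The body's foot is flush along the board's edge. That was my tenth and last picture, so from here I work by numbers. Tipping now.

```bash

python3 -m inch '[0.3,0,0,0, 0.4,0,0,0, 0.4,0,0,0, 0.4,0,0,0, 0.4,0,0,0]' |grep -E 'tcp|wrist'
python3 -m inch '[0.4,0,0,0, 0.4,0,0,0, 0.4,0,0,0, 0.4,0,0,0, 0.4,0,0,0]' |grep -E 'tcp|wrist'
python3 -m inch '[0.4,0,0,0, 0.4,0,0,0, 0.4,0,0,0, 0.4,0,0,0, 0.4,0,0,0]' |grep -E 'tcp|wrist'
```

```text
tcp_pos: [0.5399, -0.1752, 0.1294]
wrist_force: [-1.4, -6.3, 5.7]
tcp_pos: [0.5424, -0.1548, 0.1294]
wrist_force: [-1.6, -4.4, 6.0]
tcp_pos: [0.544, -0.1335, 0.1288]
wrist_force: [-0.3, -0.4, 1.0]
```

```bash

python3 -m inch '[0.4,0,0,0, 0.4,0,0,0, 0.4,0,0,0, 0.4,0,0,0, 0.4,0,0,0]' |grep -E 'tcp|wrist'
python3 - <<'E'
from h import *
i,a=snap('scene','s4.png')
for n in('scene','side'):
    i=eyes.camera_info(n);a=eyes.read_camera(n)
    h=cv2.cvtColor(a,cv2.COLOR_RGB2HSV)
    m=cv2.inRange(h,(95,60,20),(125,255,255)); m2=cv2.inRange(h,(0,0,150),(180,50,255))
    c=proj(i,[.565,-.05,.06]).astype(int); r=50
    sub=a[c[1]-r:c[1]+r:4,c[0]-r:c[0]+r:4]; print(n,c)
    hs=h[c[1]-r:c[1]+r:4,c[0]-r:c[0]+r:4]
    for row in hs: print(''.join('B' if 95<p[0]<126 and p[1]>80 else 'W' if p[1]<60 and p[2]>140 else 'k' if p[2]<60 else 'g' if 60<p[0]<95 else 'w' if p[0]<25 and p[1]<150 else 'o' if p[0]<12 or p[0]>170 else '?' for p in row))
E
```

```text
tcp_pos: [0.5465, -0.114, 0.129]
wrist_force: [-1.1, 0.2, -0.7]
scene [279 251]
gkkk??ww?kkgggggggggggkoo
ggkkkkkk?kkgggggggggggwoo
ggkkkkkkkkkgggggggggggooo
ggkkkkkkkkggggggggggggooo
gggkkkkkkkggggggggggggggg
ggggkkkkkkBgg??gggggggggg
ggggk?kkkBBBB?www?ggggggg
ggggggkkBBB?WWBB?www?gggg
gggg?kkkBBWWWWWBBBBWwww?g
gggggkk?BWWwkwWWBB?Wwwwww
ggggggwBBWWkkkWWBBWWwwwww
gggggW?BBWWWwWWWBBWwwwwww
gggggWBBBBWwWWWBBWWwwwwww
gggggwBBBBBBBBBBBWwWwwwww
gggggwBBBBBBBBBB?WBwwwwww
ggggggBBBBBBBBBBWW?wwwwwo
ggggggggBBBBBBBBwowwwwwwo
ggggggggwwwBBBBBwwwwwwwwo
ggggggggwwwww?BBwwwwwwwww
gggggggwwwwwwwwwwwwwwwwww
gggggggwwwwwwwwwwwwwwwwww
gggggggwwwwwwwwwwwwwwwwww
gggggggggwwwwwwwwwwwwwwww
gggggggwggg?wwwwwwwwwwwww
ggggggggwggggg?wwwwwwwwww
side [302 195]
wwwwwwwwwwwwwWWwWWWWwgggg
wwWwwwwwwwwwWWWwWWWWwgggg
wwWwwwWWwwwWWWWWWWWwwggg?
wwwwwwwwwwwwwwwwWWWWwggoo
??wwwwwwwwwwwwwwWWWwwWooo
ggwwwwwwwwwwwwkkkkk?wwooo
ggwwwwwwwwwwwkkkkkkkwwooo
gg?wwwwwwwwwww?kkkwwgwooo
gggwwwwwwWWwwwwwwwwwggooo
gggwwwwwWBBwwwwwwwwwgggoo
gggwwwwwBBBwwwwwwwwwggggg
ggg?wwwwBBWWwwwwwwwgggggg
ggggwwww?BWwkkwwwww?ggggg
ggggwwwwwBWkk?ww?k?wggggg
ggggwwwwwkkkkkkkkkkwggggg
ggggwwwwwkkkkkkkBWww?gggg
gggg?wwwwkkkBB??WWggggggg
gggggwwwww?Www?BBgggggggg
gggggww?gg?BBBBBBgggggggg
ggggggggggBBBBggggggggggg
ggggggggggggggggggggggggg
ggggggggggggggggggggggggg
ggggggggggggggggggggggggg
g??gggggggggggggggggggggg
?????gggggggggggggggggggg
```

It has fallen flat with the port up. Raise, retreat, then measure the port.

```bash

python3 -m inch '[0,0,-1.5,0, 0,0,-3,0, 0,0,-3,0, -3,0,-3,0, -3,0,-3,0]' >/dev/null
python3 -m inch '[-3,0,0,0, -3,0,0,0, -3,0,0,0, 0,0,0,0, 0,0,0,0]' |grep -E 'tcp|wrist'
python3 - <<'E'
from h import *
for n in('scene','side'):
    i=eyes.camera_info(n);a=eyes.read_camera(n);cv2.imwrite(f'pics/f_{n}.png',a[:,:,::-1])
    h=cv2.cvtColor(a,cv2.COLOR_RGB2HSV);c=proj(i,[.554,-.06,.107]).astype(int);r=32
    m=np.zeros(h.shape[:2],np.uint8);m[c[1]-r:c[1]+r,c[0]-r:c[0]+r]=1
    b=(cv2.inRange(h,(95,70,20),(128,255,255))>0)&(m>0)
    w=cv2.inRange(h,(0,0,130),(180,45,255))*m
    k=cv2.inRange(h,(0,0,0),(180,255,60))*m
    print(n,c)
    for nm,q in(('w',w),('k',k)):
        N,l,s,ce=cv2.connectedComponentsWithStats(q)
        for j in range(1,N):
            if s[j,4]>25: print(nm,s[j],ce[j].round(1),ray(i,*ce[j],.107)[:2].round(4))
    hs=h[c[1]-36:c[1]+36:2,c[0]-40:c[0]+40:2]
    for row in hs: print(''.join('B' if 95<p[0]<126 and p[1]>80 else 'W' if p[1]<60 and p[2]>140 else 'k' if p[2]<60 else '.' if 60<p[0]<95 else 'w' if p[0]<25 and p[1]<150 else 'o' if p[0]<12 or p[0]>170 else '?' for p in row))
E
```

```text
tcp_pos: [0.5281, -0.2641, 0.2629]
wrist_force: [-0.0, 0.8, -0.1]
scene [277 240]
w [247 218  18  33 179] [255.1 233.7] [ 0.5498 -0.1234]
w [264 229  27  24 396] [277.3 240.5] [ 0.5552 -0.0589]
w [291 232  17  34 191] [299.3 248.9] [0.5655 0.0048]
k [273 236  10   9  75] [277.3 240.2] [ 0.5543 -0.0591]
????????................................
??????..................................
.???....................................
........................................
........................................
........................................
........................................
............WW..........................
............WWBB........................
...........WWWBBBBB...?ww?..............
...........WWBBBBBBBBBwwwwww?...........
..........WWWBBBBBBBBBB??wwwwww?........
..........WW?BBBBBBBBBBBBBB?wwwwww?.....
.........WWWBBBBBWWWWWWWBBBBBB?wwwwww?..
.........WWWBBBBWWWWWWwWWWBBBBBB??wwwwww
........WWWBBBBWWwWWWWWWWW?BBBBBBWWWwwww
........WWWBBBWWWWWokkwWWWWBBBBBBWWWwwww
.......WWWBBBBWWWWkkkkkWWWWBBBBBWWWwwwww
.......WW?BBBBWWWWkkkkkwWWW?BBBBWWWwwwww
......WWWBBBBBWwW
[... 1582 characters left out ...]
WWW
...wwwwwwwwwwwwwwwwwwwwwwwwwwwwwWWWWWWWW
...wwwwwwwwww?B?wwwwwwwwwwwwwwwwwwwwWWWW
...wwwwwwwwwwBBBBwwwwwwwwwwwwwwwwwwwwwwW
...wwwwwwwwwwBBBBBwwwwwwwwwwwwwwwwwwwwWw
...?wwwwwwwwwBBBBBB?wwwwwwwwww?kkk???www
....wwwwwwwww?BBBBBBB?wwwwwwwkkkkkkkkkk?
....wwwwwwwwwwBBBBBBBBBB?wwwwkkkkkkkkkkk
....wwwwwwwwwwBBBBBBBWWWWwwwwwkkkkkkkkkk
....?ww?wwwwwwBB?WWWWWWWWwwwwwwwkkkkkkkk
....?ww?wwwwww?WWWWWWWW??wwwwwwwwwkkkkkk
.....wwwwwww??koWW??BBBBkwwwwwwwwwwwww?k
.....ww??......?BBBBBBBBwwwwwwwwwwwwwwww
...............?BBBBBBBBwwwwwwwwwwwwwwww
...............?BBBBB....wwwwwwwwwwwwwww
................?........wwwwwwwwwwwwwww
.........................kkwwwwwwwwwwwww
.........................kkkkwwwwwwwwwww
```

The port is at (0.555, -0.059), so the underside overhangs the edge by about 38 mm. I need to push the body about 43 mm along the board. Getting behind the underside now.

```bash

python3 -m inch '[2.5,0,0,0, 2.5,0,0,0, 2.5,0,0,0, 2,0,0,0, 0,0,2.5,0]' >/dev/null
python3 -m inch '[0,0,2.5,0, 0,0,2.5,0, 0,0,2.5,0, 0,0,2.5,0, 0,0,2.5,0]' |grep -E 'tcp|wrist'
python3 -m inch '[0,0,2.5,0, 0,0,2,0, 0,0,1,0, 0,0,0,0, 0,0,0,0]' |grep -E 'tcp|wrist'
python3 -c "
from h import *
p=np.array([.565,.028])-.117*np.array([.1214,.9926])
need(p[0],p[1],.058,1.45)"
```

```text
tcp_pos: [0.5401, -0.1663, 0.1124]
wrist_force: [-0.0, -0.2, -0.3]
tcp_pos: [0.5402, -0.1673, 0.0585]
wrist_force: [-0.4, -0.5, 0.0]
shift cm [7.99 0.1  0.05] turn 0.0 tilt [-0.0004  0.0002] tcp [ 0.5402 -0.1673  0.0585] yaw 1.45 F [-0.4 -0.5  0. ] t 24.0333
```

```bash

python3 -m inch '[1,0,0,0, 1,0,0,0, 1,0,0,0, 0.5,0,0,0, 0.4,0,0,0]' |grep -E 'tcp|wrist'
python3 -m inch '[0.4,0,0,0, 0.4,0,0,0, 0.4,0,0,0, 0.4,0,0,0, 0.4,0,0,0]' |grep -E 'tcp|wrist'
python3 -m inch '[0.3,0,0,0, 0.2,0,0,0, 0,0,0,0, 0,0,0,0, 0,0,0,0]' |grep -E 'tcp|wrist'
cat > port.py <<'E'
from h import *
i=eyes.camera_info('scene');a=eyes.read_camera('scene')
h=cv2.cvtColor(a,cv2.COLOR_RGB2HSV)
q=cv2.inRange(h,(0,0,130),(180,45,255));q[:215]=0;q[275:]=0;q[:,:255]=0;q[:,318:]=0
N,l,s,ce=cv2.connectedComponentsWithStats(q)
for j in range(1,N):
    if s[j,4]>40:
        p=ray(i,*ce[j],.107)[:2];d=p-[.565,.028];print(s[j],p.round(4),'along',round(d@[.1214,.9926],4),'lat',round(d@[-.9926,.1214],4))
o=cv2.inRange(h,(3,150,120),(14,255,255));o[:,:300]=0;o[:,365:]=0;o[:230]=0;o[:,]=o
N,l,s,ce=cv2.connectedComponentsWithStats(o);j=1+s[1:,4].argmax();print('lid',s[j],ce[j].round(1),ray(i,*ce[j],.062)[:2].round(4))
E
python3 port.py
python3 - <<'E'
from h import *
i=eyes.camera_info('scene');h=cv2.cvtColor(cv2.imread('pics/scene0.png'),cv2.COLOR_BGR2HSV)
o=cv2.inRange(h,(3,150,120),(14,255,255));o[:,:300]=0;o[:,365:]=0;o[:230]=0
N,l,s,ce=cv2.connectedComponentsWithStats(o);j=1+s[1:,4].argmax();print('lid0',s[j],ce[j].round(1))
E
```

```text
tcp_pos: [0.5457, -0.1292, 0.0593]
wrist_force: [-0.5, -4.2, 1.4]
tcp_pos: [0.5473, -0.1095, 0.0582]
wrist_force: [-0.4, -4.0, 1.9]
tcp_pos: [0.5476, -0.1039, 0.0579]
wrist_force: [0.6, -0.2, 0.8]
[260 232  14  22  92] [ 0.5719 -0.0872] along -0.1136 lat -0.0208
[277 233  27  24 400] [ 0.559 -0.022] along -0.0504 lat -0.0001
[305 236  13  34 165] [0.573  0.0405] along 0.0134 lat -0.0064
lid [323 255  22  21 344] [333.9 264.9] [0.5682 0.1046]
lid0 [323 255  22  21 346] [333.9 264.9]
```

```bash

python3 -m inch '[0.2,0,0,0, 0.2,0,0,0, 0.1,0,0,0, 0.1,0,0,0, 0,0,0,0]' |grep -E 'tcp|wrist'
python3 -m inch '[-0.5,0,0,0, -1,0,0,0, -2,0,0,0, -2,0,0,0, 0,0,-3,0]' >/dev/null
python3 -m inch '[0,0,-3,0, 0,0,-3,0, 0,0,-3,0, 0,0,-3,0, 0,0,0,0]' |grep -E 'tcp|wrist'
python3 port.py
python3 - <<'E'
from h import *
# underside edge ends & top strip ends, blue outline of the lying body
a=eyes.read_camera('scene');h=cv2.cvtColor(a,cv2.COLOR_RGB2HSV)
for row in h[214:280:2,250:330:2]: print(''.join('B' if 95<p[0]<126 and p[1]>80 else 'W' if p[1]<60 and p[2]>140 else 'k' if p[2]<60 else '.' if 60<p[0]<95 else 'w' if p[0]<25 and p[1]<150 else 'o' if p[0]<12 or p[0]>170 else '?' for p in row))
i=eyes.camera_info('scene');b=np.array([.565,.028]);ux=np.array([.1214,.9926]);uy=np.array([-.9926,.1214])
for x in(-.1165,.0235):
  for y in(-.05,.05):
    for z in(.107,.012): print(x,y,z,((proj(i,[*(b+x*ux+y*uy),z])-[250,214])/2).round(1))
E
```

```text
tcp_pos: [0.5485, -0.0985, 0.0581]
wrist_force: [-0.6, -2.4, -0.2]
tcp_pos: [0.5448, -0.1551, 0.215]
wrist_force: [1.2, -0.1, 1.4]
[261 222  18  34 180] [ 0.5541 -0.0813] along -0.1098 lat -0.0024
[279 234  27  24 399] [ 0.5602 -0.0167] along -0.0449 lat -0.0007
[306 240  12  31 141] [0.5816 0.0449] along 0.0187 lat -0.0144
lid [323 255  22  21 348] [333.9 264.9] [0.5682 0.1044]
kk................................oooooo
kk...................................woo
k.......................................
........................................
................ww??....................
............WWW?wwwwww?.................
............WWWBB?owwwww??..............
...........WWWBBBBBBB?wwwwww?...........
...........WWWBBBBBBBBB??wwwww??........
..........WWWBBBBBBBBBBBBB??wwwwww?.....
..........WWWBBBBBBWWWWWBBBBBBowwwwww?..
..........WWBBBBBWWWWWWwWWBBBBBBB?wwwwww
.........WWWBBBBWWwWWWWWWWWBBBBBBBWWWwww
.........WW?BBBWWWWWwwwWWWWWBBBBBBWWWwww
........WWWBBBBWWWWwkkk?WWWWBBBBBWWWwwww
........WW?BBBBWWWWkkkkkwWwWBBBBBWWWwwww
.......WWWBBBBBWwWWkkkkkwWWWBBBB?WWWwwww
.......WWWBBBBBWWWWkk
[... 180 characters left out ...]
www
......?w?BBBBBBBBBBBBBBBBBBBBBWWW?wWwwoo
......?w?BBBBBBBBBBBBBBBBBBBBBWWW?wwwwoo
.......w?BBBBBBBBBBBBBBBBBBBB?WW??wwwooo
.......w?BBBBBBBBBBBBBBBBBBBBWWW?wwwwooo
......ww?BBBBBBBBBBBBBBBBBBBBWWWB?wwwooo
.....?www?BBBBBBBBBBBBBBBBBB?WWw?wWwwooo
.....wwwwwww?BBBBBBBBBBBBBBB?wWowwwwwwoo
....?wwwwwwwwww?BBBBBBBBBBBB?wwwwwwwwwwo
....?wwwwwwwwwwww??BBBBBBBBB?wwwwwwwwwww
....wwwwwwwwwwwwwwww?BBBBBBBwwwwwwwwwwww
...?wwwwwwwwwwwwwwwwwww?BBBBowwwwwwwwwww
-0.1165 -0.05 0.107 [ 5.3 19.2]
-0.1165 -0.05 0.012 [ 6.1 26.3]
-0.1165 0.05 0.107 [12.2  4. ]
-0.1165 0.05 0.012 [12.5 11.9]
0.0235 -0.05 0.107 [29.9 27.8]
0.0235 -0.05 0.012 [29.1 34.5]
0.0235 0.05 0.107 [36. 12.]
0.0235 0.05 0.012 [34.8 19.5]
```

The foot is about 5 mm inside the edge, the body is square to it, the tub has not moved and the robot is clear. Handing in.

```bash
python3 -c "
from h import *
print(env.hand_in())"
```

```text
the job is handed in; nothing more can be done
None
```

I handed the job in, and no verdict came back: by the camera measurements the plunger stands upright in the yellow tray's empty bay, the pump body lies flat and port up with its foot about 5 mm inside the board's edge, and the tub beside it did not move.

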